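# Clamp a sound processor in its holding jig

## Robot

A 6-joint arm with a two-finger parallel gripper is mounted at the origin on the work surface. World frame = base frame: x ahead of the robot, y to its left, z up, the work surface at z = 0. Lengths are in m, angles in rad, forces in N, time in s.
With the tool pointing down it reaches from about 0.35 to 0.975 m from the base axis. Payload 7.1 kg.
Tool frame: the origin (TCP) lies midway between the tips of the shut fingers; the grasp point (between the pads) lies 19 mm behind it; y points along the fingers, z is the direction in which the jaws open and shut, and the axes are right-handed (so a half turn about y gives the same grasp; the last joint's range is limited). The gripper opens to 88 mm and grips with 3 to 60 N. Pads are 20 mm wide; open, the fingers measure 115 mm over their backs; the gripper's body (75 mm by 178 mm) begins 61 mm behind the grasp point.
Start: joints at [1.307, 0.423, 1.63, -0, 1.089, -0.019], TCP at [0.151, 0.606, 0.223] pointing down, gripper open.
Joint ranges: [-3, 3], [-0.9, 2.11], [0.09, 2.58], [-1.31, 4.45], [0.11, 2.69], [-2.54, 2.54]. Speed limits (rad/s): [2.39, 2.39, 3.01, 3.14, 3.14, 3.14].

## Interface

Orientations are given as a unit quaternion [w, x, y, z].
In Python, from rig import read_state, vision, workorder gives the robot as it stands.
- The arm moves only by the tool carry_out, never from a script. Its argument "series" is a list that holds one entry, the list of rows, each a list of 7 numbers: the shift along the tool's x, y, z in cm, then the turn, a rotation vector about the tool's x, y, z in rad, then the opening, from 0 (shut) to 1 (fully open). A call has 1 to 20 rows; each row is the pose to reach, as a shift and turn from the pose commanded when the call began, along the tool's axes at that moment; what a row does not reach only later rows make up. A row lasts 1/12 s, in which the tool goes at most 41.7 mm and 7.16 degrees, less where a joint would pass 70% of its speed; a pose out of reach is approached as far as the arm can. A call with a gripper value outside its range is refused whole. The fingers move at their own pace and stop on an object; the grip force is fixed at half the most. Time passes only in rows, so rows that repeat a pose let the fingers close. It gives the time, the measured TCP pose, the force and the opening at its end, in the units of the state.
- read_state(): the state, without advancing time (a new reading comes with each control period).
- vision.capture(name): name is "side" or "top"; returns a dict with "image" (420x560x3 uint8, blue, green, red), "z_map" (420x560 float32, m along the optical axis (not along the pixel's ray), 0 where there is no reading), "camera_matrix" (3x3 intrinsics, pixels), "R" (3x3) and "t" (3): a world point X has camera coordinates R X + t. Camera axes: x right, y down, z forward; pixel columns grow to the right and rows downward; lengths in m; the calibration is good to about 2 mm. A picture is of the moment at which its call begins.
- workorder.job_done(): hands the job in, once; it reports no verdict.
The state is a dict: "t": time; "joint_pos": joint angles; "qd": joint speeds; "joint_torque": joint torques, N m; "position": TCP position; "tool_rot": TCP orientation; "ft_force": force on the tool from outside, world axes, zero at the start; "wrist_torque": the same for the moment, N m; "opening": opening from 0.0 (shut) to 1.0 (fully open).
Only numpy, scipy, OpenCV 4.12 (cv2) and the standard library are available. Lean on these libraries where they do the work, as an engineer would, in place of code of your own. Each camera call takes 0.05 s, during which the arm holds its last target. There are 200 camera calls.

## Task

Get the grey sound processor ready for its microphone cover change: with the fingertips, push it along the jig's channel until it sits fully home against the blue end stop, and then push the red lever over past its middle so that it snaps across and the padded arm clamps the processor down. Only push, never pick the processor up, and leave the denture cup, the vial and the tweezers where they are.

Things in the scene. Friction and masses are not known exactly. Their poses are not given: they have to be found in the camera images.
- jig: Fixed jig: aluminium plate x -125 to +105 mm, top at z = 8 mm. Origin on the bench, below the end stop's face, on the channel's centre line; +x along the channel to the stop, z up. Channel: x -122 to 0 mm, 38 mm wide between two blue rails (tops at z = 14 mm), open at -x; the blue stop (x 0 to 8 mm, 50 wide) reaches z = 22 mm. Beyond it a grey gearbox (x 26 to 82, y 14 to 36 mm, top z = 58 mm).
- processor_center (a point): Centre of the sound processor, a loose matte grey rounded block 46 mm long (its x, along the channel) x 34 wide x 14 high, about 25 g, flat on the jig plate in the channel (underside at z = 8 mm), 18 to 55 mm short of the stop at the start. Fully home, its centre is at x = -23 mm in the jig's frame.
- lever_tip (a point): Centre of the red knob at the top of the toggle lever (knob 18 mm in diameter, from 32 mm below this point to 11 mm beyond it along the lever; below it a steel rod of 9 mm). 83 mm from the pivot. At the start at x = 25, y = 52, z = 118 mm in the jig's frame; flipped, at x = 105, y = 52, z = 118 mm.
- lever_pivot (a point): Pivot of the toggle lever, at x = 65, y = 52, z = 45 mm in the jig's frame; the lever turns about the jig's y direction.
- lever (a joint): Lever angle: 0 at the start, leaning 0.5 rad from upright to the jig's -x; 0.5 upright (centre); 1.0 flipped, leaning 0.5 rad to +x. An over-centre mechanism drives it away from the centre to the nearer end: at first it takes about 7 N level push at the knob, falling to nothing at the centre, then it snaps over by itself.
- pad: Black rubber pad (16 mm in diameter) on a sprung spindle under the tip of the steel clamp arm, geared to the lever. Lever at 0: arm stands up, pad about 100 mm over the bench and 7 mm beyond the stop face. Lever at 1.0: arm level along the jig's -x, pad pressing about 1.5 N on the middle of a processor that is home. Origin on the arm's centre line, above the pad.
- denture_cup: Blue plastic denture cup with a lid, 82 mm in diameter, 66 mm high, standing on the bench beside the jig. Leave alone. Origin at the centre of its underside.
- dome_vial: Clear vial of spare domes with a white cap, 28 mm in diameter, 50 mm high, standing on the bench beside the jig. Leave alone. Origin at the centre of its underside.
- tweezers: Steel tweezers, 124 mm long along x, 18 mm wide, 6 mm high, lying on the bench beside the jig. Leave alone. Origin at the middle of the underside.
There are look-alikes about, which are no part of the job. Of the things like the part that bears processor_center, leave any that is yellow; of the rest the larger one is meant.

How it is judged:
On the way, in this order (a step that is already met when the one before it is completed fails the run):
1. the processor is home against the end stop while the lever is still unflipped (x of processor_center in the frame of jig above -0.0265 m and value of joint lever below 0.3 rad), for 0.2 s.
2. the lever has snapped over to its far end (value of joint lever above 0.92 rad), for 0.2 s.
At the end, for the whole second after the job is handed in: The lever rests at its far end (joint above 0.92), the processor lies flat in the channel within 3.5 mm of fully home, at rest, and the pad presses on it with more than 0.5 N (value of joint lever above 0.92 rad and x of processor_center in the frame of jig between -0.0265 and -0.02 m and y of processor_center in the frame of jig between -0.004 and 0.004 m and z of processor_center in the frame of jig below 0.018 m and angle between processor_center's own z axis and vertical below 0.1 rad and contact force between pad and processor above 0.5 N and linear speed of processor below 0.01 m/s); the robot touches nothing.
It fails at once if the processor is lifted more than 8 mm or tipped over 0.35 rad (z of processor_center in the frame of jig above 0.023 m or angle between processor_center's own z axis and vertical above 0.35 rad).
It fails at once if the denture cup, vial or tweezers are moved more than 15 mm or the cup or vial is tipped (distance of any of denture_cup, dome_vial, tweezers from where it was at the start of the episode above 0.015 m or angle between any of denture_cup, dome_vial's own z axis and vertical above 0.3 rad).
It also fails if it takes over 43 s, if anything falls off the work surface, if the arm or the gripper's body presses on something with over 40 N, if the wrist force passes 120 N, or if a joint passes its speed limit or range.

## Working session

There is one attempt and no reset: what is moved stays moved. The work goes in short steps, Python scripts to look and compute and a tool call to move; the robot and the scene stay as the last step left them, time stands still between calls to the robot, and variables do not carry over. Pictures are saved under pics/ and viewed, about 8 in all and at most 12, crops included, and the job is handed in when it is done.

Besides the shell and the picture viewer there is one more tool, called after "Emit:" as name(argument=value, ...) on one line, values as JSON. carry_out: Moves the arm, as the interface text tells. Its arguments: {"type":"object","properties":{"series":{"type":"array","items":{"type":"array","items":{"type":"array","items":{"type":"number"}}}}},"required":["series"]}

```bash
ls; mkdir -p pics; cat > h.py <<'E'
import numpy as np, cv2
from rig import read_state, vision, workorder
def grab(n,tag):
    c=vision.capture(n); cv2.imwrite(f'pics/{n}_{tag}.png',c['image']); np.savez(f'pics/{n}_{tag}.npz',**c); return c
def load(n,tag): return np.load(f'pics/{n}_{tag}.npz')
def px(c,u,v,r=1):
    z=c['z_map'][v-r:v+r+1,u-r:u+r+1]; z=np.median(z[z>0])
    p=np.linalg.inv(c['camera_matrix'])@[u,v,1]*z
    return c['R'].T@(p-c['t'])
def proj(c,X):
    p=c['camera_matrix']@(c['R']@np.array(X)+c['t']); return p[:2]/p[2]
def onz(c,u,v,z):
    d=c['R'].T@np.linalg.inv(c['camera_matrix'])@[u,v,1]; o=-c['R'].T@c['t']
    return o+d*(z-o[2])/d[2]
E
python3 -c "
from h import *
for n in('side','top'):
    c=grab(n,'a'); print(n,-c['R'].T@c['t'])
print(read_state())
a=[cv2.imread(f'pics/{n}_a.png') for n in('side','top')]
"
```

```text
pics
side [ 0.42653852 -0.54717644  0.71579862]
top [0.49646225 0.0535411  0.83227513]
{'t': 0.1, 'joint_pos': array([ 1.30699997e+00,  4.23761606e-01,  1.63061735e+00, -1.28347630e-05,
        1.08862111e+00, -1.89977907e-02]), 'qd': array([-0.00101095, -0.00204779, -0.00195999, -0.00048771, -0.00071048,
       -0.00040049]), 'joint_torque': array([-4.25764119e-04, -5.45615065e+01, -2.74322301e+01,  6.44792221e-02,
        1.87818386e-02, -5.88929993e-05]), 'position': array([0.15131833, 0.60587461, 0.22197972]), 'tool_rot': array([-0.70132349,  0.70230988, -0.08639745,  0.08626516]), 'ft_force': array([-0.05727989,  0.21246692,  0.43136048]), 'wrist_torque': array([ 0.00423133, -0.01333611, -0.02145708]), 'opening': 0.9973702076910965}
```

View pics/top_a.png

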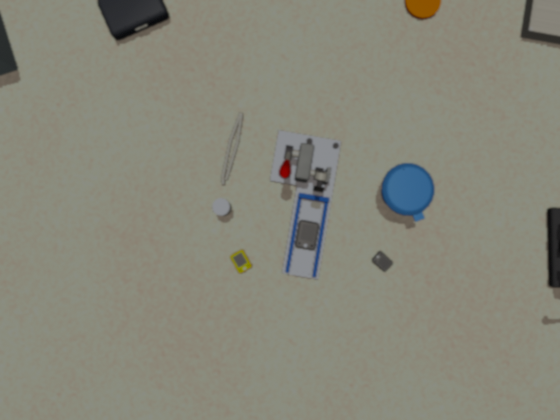

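View pics/side_a.png

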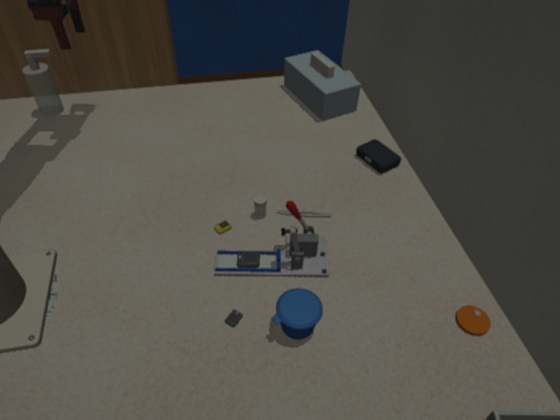

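Candidates for the processor are:
- the grey block in the channel, at top (307,235) and side (248,259)
- a smaller grey block, at top (382,261) and side (234,318)
- a yellow block, at top (241,261) and side (223,227)

I choose the larger grey one in the channel. Next I'll fit the jig frame and check it in one crop.

```bash
cat > fit.py <<'E'
from h import *
c=load('top','a'); s=load('side','a')
# channel: blue region (rails + stop) in top, on z=14mm
hsv=cv2.cvtColor(c['image'],cv2.COLOR_BGR2HSV)
m=cv2.inRange(hsv,(105,120,40),(130,255,255)); m[:, :270]=0; m[:,350:]=0;m[:185]=0;m[300:]=0
ys,xs=np.nonzero(m)
P=np.array([onz(c,u,v,.014)[:2] for u,v in zip(xs,ys)])
r=cv2.minAreaRect((P*1000).astype(np.float32)); print('blue rect mm',r,len(P)); print(cv2.boxPoints(r))
for n,k,u,v in(('top',c,307,235),('side',s,248,259),('topknob',c,286,170),('sideknob',s,293,209),('cup',c,408,188),('vial',c,222,208),('plate',c,300,270),('bench',c,340,270)):
    print(n,px(k,u,v).round(4))
for n,k,(x,y) in(('top',c,(265,125)),('side',s,(205,190))):
    w=k['image'][y:y+160,x:x+130]; cv2.imwrite(f'pics/crop_{n}.png',cv2.resize(w,None,fx=3.1,fy=3.1,interpolation=cv2.INTER_CUBIC))
cv2.imwrite('pics/crop_a.png',np.hstack([cv2.imread(f'pics/crop_{n}.png')for n in('top','side')])[:,:800])
E
python3 fit.py
```

```text
blue rect mm ((494.4399108886719, 5.858425140380859), (47.054134368896484, 127.38907623291016), 78.849853515625) 446
[[427.398      -4.9072437]
 [552.38245   -29.541838 ]
 [561.4818     16.624094 ]
 [436.49738    41.25869  ]]
top [0.493  0.0062 0.0221]
side [ 0.4925 -0.0006  0.0214]
topknob [0.5847 0.0392 0.1283]
sideknob [0.5869 0.0293 0.1168]
cup [ 0.5606 -0.1469  0.0663]
vial [0.538  0.1378 0.049 ]
plate [0.4367 0.0182 0.0082]
bench [ 0.4344 -0.0477 -0.0009]
```

View pics/crop_a.png

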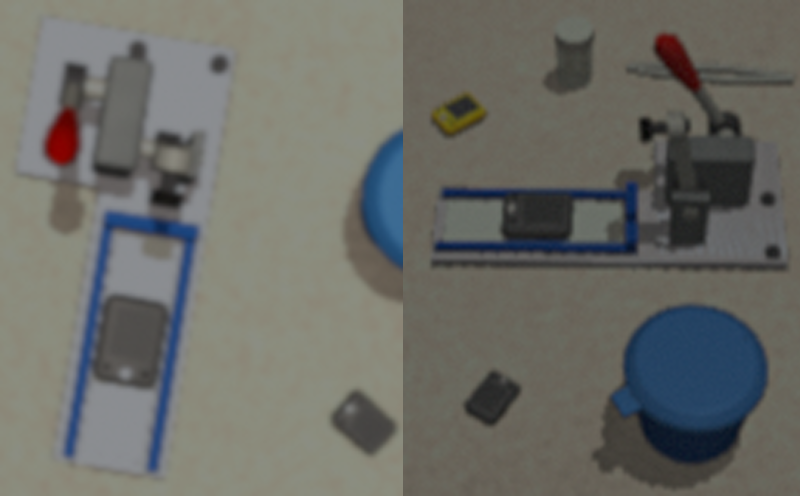

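The crop shows the grey block in the channel, about 46 mm long and lying flat. The knob is left of the channel and the arm is standing up. Next I'll refine the jig pose by matching the blue outline in both views.

```bash
cat > fit2.py <<'E'
from h import *
from scipy.optimize import minimize
def blue(k,box):
    im=cv2.resize(k['image'],None,fx=4,fy=4,interpolation=cv2.INTER_LINEAR)
    m=(cv2.inRange(cv2.cvtColor(im,cv2.COLOR_BGR2HSV),(105,110,30),(130,255,255))>0)
    o=np.zeros_like(m);x0,y0,x1,y1=[4*b for b in box];o[y0:y1,x0:x1]=m[y0:y1,x0:x1];return o
V=[(load('top','a'),(270,185,350,300)),(load('side','a'),(205,235,286,285))]
M=[blue(k,b) for k,b in V]
def T(p,X): 
    c,s=np.cos(p[2]),np.sin(p[2]); X=np.array(X,float); return np.c_[p[0]+c*X[:,0]-s*X[:,1],p[1]+s*X[:,0]+c*X[:,1],X[:,2]]
B=[((-.122,.019,.008),(0,.025,.014)),((-.122,-.025,.008),(0,-.019,.014)),((0,-.025,.008),(.008,.025,.022))]
def ren(k,p):
    o=np.zeros((1680,2240),np.uint8)
    for a,b in B:
        X=T(p,[(x,y,z) for x in(a[0],b[0]) for y in(a[1],b[1]) for z in(a[2],b[2])])
        q=np.array([proj(k,x)*4+1.5 for x in X]).astype(np.float32)
        cv2.fillConvexPoly(o,cv2.convexHull(np.round(q*16).astype(np.int32)),1,shift=4)
    return o>0
def cost(p,w=(0,1)):
    return sum(1-(ren(V[i][0],p)&M[i]).sum()/(ren(V[i][0],p)|M[i]).sum() for i in w)
if __name__=='__main__':
    for w in((0,),(1,),(0,1)):
        r=minimize(cost,[.555,-.006,-.16],args=(w,),method='Nelder-Mead',options=dict(initial_simplex=[[.555,-.006,-.16],[.563,-.006,-.16],[.555,.002,-.16],[.555,-.006,-.10]]))
        print(w,r.x.round(4),round(r.fun,3))
    p=r.x; c,s=np.cos(p[2]),np.sin(p[2]); 
    inv=lambda X:[c*(X[0]-p[0])+s*(X[1]-p[1]),-s*(X[0]-p[0])+c*(X[1]-p[1]),X[2]]
    for k,b in V:
        im=cv2.cvtColor(k['image'],cv2.COLOR_BGR2HSV)
        H,W=im.shape[:2]; vv,uu=np.nonzero(k['z_map']>0)
        z=k['z_map'][vv,uu]; X=(k['R'].T@(np.linalg.inv(k['camera_matrix'])@np.array([uu,vv,np.ones_like(uu)])*z-k['t'][:,None]))
        J=np.array(inv(X)); 
        a=(abs(J[1])<.03)&(J[0]<-.004)&(J[0]>-.13)&(J[2]>.0175)&(J[2]<.03)
        print('proc',a.sum(),np.percentile(J[:,a],[2,50,98],axis=1).round(4).tolist())
        red=(im[vv,uu,1]>150)&((im[vv,uu,0]<8)|(im[vv,uu,0]>172))&(J[2]>.05)&(J[2]<.16)&(abs(J[0])<.15)&(abs(J[1])<.1)
        print('knob',red.sum(),np.percentile(J[:,red],[2,50,98],axis=1).round(4).tolist())
        g=(J[2]>.03)&(J[0]>-.03)&(J[0]<.11)&(abs(J[1])<.08); print('mech',np.percentile(J[:,g],[2,98],axis=1).round(3).tolist())
E
python3 fit2.py; python3 -c "
from h import *
from scipy.spatial.transform import Rotation as R
q=read_state()['tool_rot'];print(R.from_quat(np.r_[q[1:],q[0]]).as_matrix().round(3))"
```

```text
(0,) [ 0.5495 -0.0044 -0.1867] 0.391
(1,) [ 0.5487 -0.0059 -0.1802] 0.498
(0, 1) [ 0.5492 -0.0047 -0.1797] 0.887
proc 574 [[-0.0781, -0.0156, 0.0179], [-0.0568, 0.0003, 0.0214], [-0.0353, 0.0162, 0.0245]]
knob 131 [[0.0177, 0.0452, 0.0965], [0.0277, 0.0509, 0.1261], [0.0444, 0.0571, 0.1304]]
mech [[0.01, -0.017, 0.042], [0.08, 0.056, 0.128]]
proc 294 [[-0.0781, -0.0187, 0.0178], [-0.0568, -0.0046, 0.0207], [-0.0345, 0.0135, 0.0238]]
knob 112 [[0.0194, 0.0387, 0.0925], [0.0309, 0.0425, 0.1176], [0.044, 0.0493, 0.1288]]
mech [[0.011, -0.022, 0.033], [0.08, 0.049, 0.126]]
[[ 0.97  -0.     0.242]
 [-0.242 -0.001  0.97 ]
 [-0.    -1.    -0.001]]
```

Jig origin is at about (0.549, -0.005), yaw -0.18 rad. The processor centre is at jig x ≈ -56.5 mm, 33.5 mm short. The knob is at y ≈ 51 mm, and both views agree. Moving to above the channel behind the processor, fingers shut.

Emit:
carry_out(series=[[[42.7,7.2,-50.3,0,-0.065,0,0],[42.7,7.2,-50.3,0,-0.065,0,0],[42.7,7.2,-50.3,0,-0.065,0,0],[42.7,7.2,-50.3,0,-0.065,0,0],[42.7,7.2,-50.3,0,-0.065,0,0],[42.7,7.2,-50.3,0,-0.065,0,0],[42.7,7.2,-50.3,0,-0.065,0,0],[42.7,7.2,-50.3,0,-0.065,0,0],[42.7,7.2,-50.3,0,-0.065,0,0],[42.7,7.2,-50.3,0,-0.065,0,0],[42.7,7.2,-50.3,0,-0.065,0,0],[42.7,7.2,-50.3,0,-0.065,0,0],[42.7,7.2,-50.3,0,-0.065,0,0],[42.7,7.2,-50.3,0,-0.065,0,0],[42.7,7.2,-50.3,0,-0.065,0,0],[42.7,7.2,-50.3,0,-0.065,0,0],[42.7,7.2,-50.3,0,-0.065,0,0],[42.7,7.2,-50.3,0,-0.065,0,0],[42.7,7.2,-50.3,0,-0.065,0,0],[42.7,7.2,-50.3,0,-0.065,0,0]]])

```text
t: 1.77
position: [0.443, 0.0158, 0.1506]
tool_rot: [0.704, -0.704, 0.063, -0.063]
ft_force: [-0.6, -0.9, -0.1]
opening: 0.009
```

```bash
cat > st.py <<'E'
from h import *
from scipy.spatial.transform import Rotation as R
p=[.549,-.0047,-.18]
s_=read_state();q=s_['tool_rot'];M=R.from_quat(np.r_[q[1:],q[0]]).as_matrix()
c,s=np.cos(p[2]),np.sin(p[2]);X=s_['position']
print('t',s_['t'],'jig tcp mm',(1e3*np.array([c*(X[0]-p[0])+s*(X[1]-p[1]),-s*(X[0]-p[0])+c*(X[1]-p[1]),X[2]])).round(1),'yaw',round(np.arctan2(M[1,0],M[0,0]),4),'open',round(s_['opening'],3),'F',s_['ft_force'].round(2));print(M.round(3).tolist())
E
python3 st.py
```

```text
t 1.7667 jig tcp mm [-108.     1.2  150.6] yaw -0.1786 open 0.009 F [-0.59 -0.9  -0.13]
[[0.984, -0.001, 0.178], [-0.178, 0.0, 0.984], [-0.001, -1.0, -0.0]]
```

Emit:
carry_out(series=[[[0,3,-0.1,0,0,0,0],[0,6,-0.1,0,0,0,0],[0,9,-0.1,0,0,0,0],[0,11.5,-0.1,0,0,0,0],[0,12.5,-0.1,0,0,0,0],[0,13.2,-0.1,0,0,0,0],[0,13.6,-0.1,0,0,0,0],[0,13.6,-0.1,0,0,0,0],[0,13.6,-0.1,0,0,0,0]]])

```text
t: 2.52
position: [0.4443, 0.0141, 0.0155]
tool_rot: [0.704, -0.704, 0.063, -0.064]
ft_force: [1.0, -0.2, -0.9]
opening: 0.004
```

```bash
python3 st.py; python3 -c "
from h import *
a=grab('top','b')['image'][170:290,250:360];b=grab('side','b')['image'][190:310,195:345]
cv2.imwrite('pics/b.png',np.hstack([cv2.resize(a,(440,480)),cv2.resize(b,(600,480))])[:,:1040]) 
i=cv2.imread('pics/b.png');cv2.imwrite('pics/b.png',cv2.resize(i,(800,370)))"
```

```text
t 2.5167 jig tcp mm [-106.4   -0.2   15.5] yaw -0.1794 open 0.004 F [ 1.01 -0.2  -0.89]
[[0.984, 0.001, 0.178], [-0.178, 0.0, 0.984], [0.001, -1.0, 0.0]]
```

View pics/b.png

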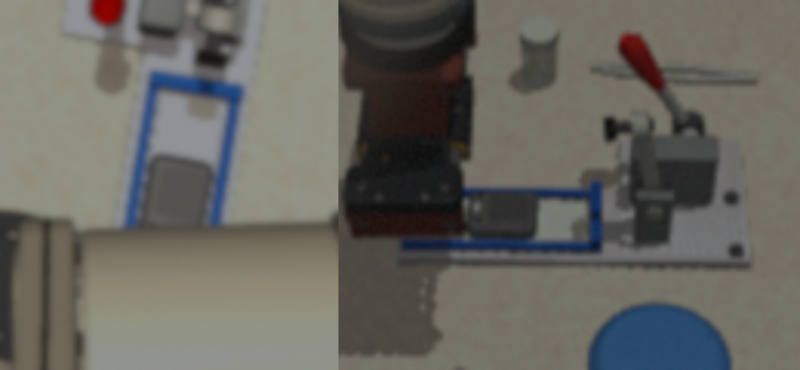

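Camera view of the fingertips is blocked by the gripper body, but the processor is unmoved and the jaw is behind it. Pushing gently.

Emit:
carry_out(series=[[[0.3,0.15,0,0,0,0,0],[0.6,0.2,0,0,0,0,0],[0.9,0.2,0,0,0,0,0],[1.2,0.2,0,0,0,0,0],[1.5,0.2,0,0,0,0,0],[1.8,0.2,0,0,0,0,0],[2.1,0.2,0,0,0,0,0],[2.4,0.2,0,0,0,0,0],[2.7,0.2,0,0,0,0,0],[3.0,0.2,0,0,0,0,0],[3.3,0.2,0,0,0,0,0],[3.6,0.2,0,0,0,0,0],[3.9,0.2,0,0,0,0,0],[4.1,0.2,0,0,0,0,0],[4.3,0.2,0,0,0,0,0],[4.4,0.2,0,0,0,0,0],[4.4,0.2,0,0,0,0,0]]])

```text
t: 4.03
position: [0.4872, 0.006, 0.0127]
tool_rot: [0.704, -0.704, 0.063, -0.064]
ft_force: [0.0, -0.6, -0.5]
opening: 0.008
```

```bash
python3 st.py; cat > proc.py <<'E'
from h import *
import sys
p=[.549,-.0047,-.18];c,s=np.cos(p[2]),np.sin(p[2])
for n in('top','side'):
    k=grab(n,sys.argv[1]); vv,uu=np.nonzero(k['z_map']>0); z=k['z_map'][vv,uu]
    X=k['R'].T@(np.linalg.inv(k['camera_matrix'])@np.array([uu,vv,np.ones_like(uu)])*z-k['t'][:,None])
    J=np.array([c*(X[0]-p[0])+s*(X[1]-p[1]),-s*(X[0]-p[0])+c*(X[1]-p[1]),X[2]])
    a=(abs(J[1])<.017)&(J[0]<.03)&(J[0]>-.13)&(J[2]>.0175)&(J[2]<.027)
    for y0 in(-.012,0,.012):
        b=a&(abs(J[1]-y0)<.004); print(n,y0,b.sum(),np.percentile(J[0,b],[2,98]).round(4) if b.any() else '')
E
python3 proc.py c
```

```text
t 4.0333 jig tcp mm [-62.7  -0.6  12.7] yaw -0.1799 open 0.008 F [ 0.02 -0.62 -0.53]
[[0.984, 0.0, 0.179], [-0.179, -0.0, 0.984], [0.0, -1.0, 0.0]]
top -0.012 21 [0.0026 0.0292]
top 0 24 [0.0011 0.0082]
top 0.012 27 [0.0008 0.0175]
side -0.012 57 [-0.03    0.0076]
side 0 53 [-0.0303  0.0079]
side 0.012 42 [-0.0304  0.0284]
```

Emit:
carry_out(series=[[[0.15,0,0,0,0,0,0],[0.3,0,0,0,0,0,0],[0.4,0,0,0,0,0,0],[0.5,0,0,0,0,0,0],[0.55,0,0,0,0,0,0],[0.6,0,0,0,0,0,0],[0.6,0,0,0,0,0,0]]])

```text
t: 4.72
position: [0.4925, 0.005, 0.0126]
tool_rot: [-0.704, 0.704, -0.064, 0.063]
ft_force: [-1.1, 0.2, 1.0]
opening: 0.003
```

```bash
python3 st.py
```

```text
t 4.7167 jig tcp mm [-57.3  -0.6  12.6] yaw -0.1799 open 0.003 F [-1.1   0.21  1.03]
[[0.984, -0.001, 0.179], [-0.179, 0.0, 0.984], [-0.001, -1.0, -0.0]]
```

Emit:
carry_out(series=[[[0.05,0,0,0,0,0,0],[0.1,0,0,0,0,0,0],[0.15,0,0,0,0,0,0],[0.15,0,0,0,0,0,0]]])

```text
t: 5.05
position: [0.4926, 0.0049, 0.0124]
tool_rot: [-0.704, 0.704, -0.065, 0.062]
ft_force: [-5.8, 1.5, 3.6]
opening: 0.002
```

```bash
python3 st.py; python3 proc.py d
```

```text
t 5.05 jig tcp mm [-57.2  -0.7  12.4] yaw -0.1798 open 0.002 F [-5.83  1.46  3.59]
[[0.984, -0.003, 0.179], [-0.179, 0.0, 0.984], [-0.003, -1.0, -0.0]]
top -0.012 1 [0.0282 0.0282]
top 0 0 
top 0.012 1 [0.0271 0.0271]
side -0.012 53 [-0.0223  0.0077]
side 0 47 [-0.0223  0.0079]
side 0.012 37 [-0.0223  0.0283]
```

Force rose to 6 N and the TCP stalled at -57.2 mm, which is where the home position should be (-56 ±2). Backing off, rising and checking.

Emit:
carry_out(series=[[[0.0,0,0,0,0,0,0],[-0.1,0,0,0,0,0,0],[-0.5,0,0,0,0,0,0],[-1.5,0,0,0,0,0,0],[-3,0,0,0,0,0,0],[-4,-2,0,0,0,0,0],[-5,-5,0,0,0,0,0],[-7,-9,0,0,0,0,0],[-9,-12,0,0,0,0,0],[-10,-14,0,0,0,0,0],[-10,-14,0,0,0,0,0],[-10,-14,0,0,0,0,0]]])

```text
t: 6.15
position: [0.3964, 0.0227, 0.1536]
tool_rot: [0.704, -0.704, 0.062, -0.065]
ft_force: [0.5, -0.2, -0.5]
opening: 0.008
```

```bash
python3 st.py; python3 proc.py e; python3 -c "
from h import *
a=load('top','e')['image'][120:280,250:360];b=load('side','e')['image'][190:310,195:345]
i=np.hstack([cv2.resize(a,(330,480)),cv2.resize(b,(470,376))[:480] if 0 else cv2.copyMakeBorder(cv2.resize(b,(470,376)),0,104,0,0,0)]);cv2.imwrite('pics/e.png',i)"
```

```text
t 6.15 jig tcp mm [-155.    -0.4  153.6] yaw -0.1794 open 0.008 F [ 0.48 -0.18 -0.48]
[[0.984, 0.004, 0.178], [-0.178, 0.0, 0.984], [0.004, -1.0, 0.001]]
top -0.012 151 [-0.0435  0.0078]
top 0 165 [-0.0438  0.0075]
top 0.012 168 [-0.0442  0.0079]
side -0.012 90 [-0.0427  0.0076]
side 0 77 [-0.0444  0.0068]
side 0.012 57 [-0.0426  0.0261]
```

View pics/e.png

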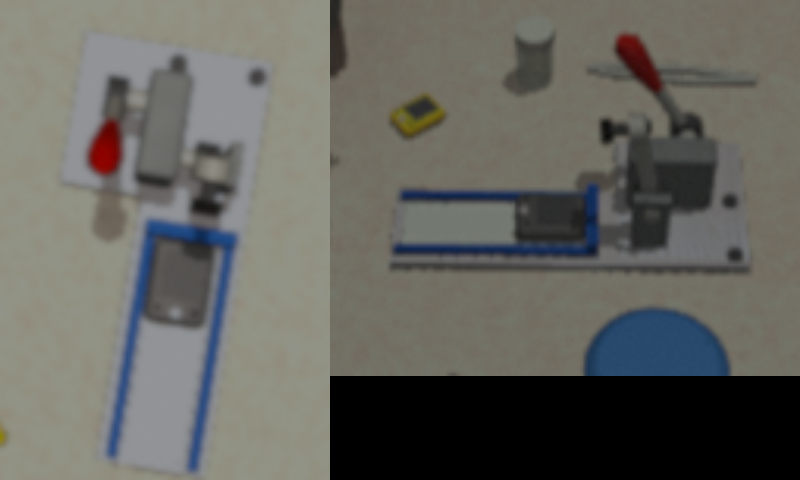

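Processor home: rear edge moved from -78.5 to -44 mm, so its centre is at about -22.5. Now approaching the knob.

Emit:
carry_out(series=[[[2,0,2,0,0,0,0],[5,1,4,0,0,0,0],[8,2.5,5.2,0,0,0,0],[10.5,4,5.2,0,0,0,0],[12.5,4.9,5.2,0,0,0,0],[13.5,4.9,5.2,0,0,0,0],[13.5,4.9,5.2,0,0,0,0],[13.5,4.9,5.2,0,0,0,0]]])

```text
t: 6.92
position: [0.5372, 0.0493, 0.1027]
tool_rot: [-0.704, 0.704, -0.065, 0.063]
ft_force: [0.3, -0.5, -0.1]
opening: 0.01
```

```bash
python3 st.py
```

```text
t 6.9167 jig tcp mm [-21.3  51.  102.7] yaw -0.1805 open 0.01 F [ 0.3  -0.53 -0.06]
[[0.984, -0.002, 0.18], [-0.18, -0.0, 0.984], [-0.002, -1.0, -0.001]]
```

Emit:
carry_out(series=[[[0.5,0,0,0,0,0,0],[1,0,0,0,0,0,0],[1.5,0,0,0,0,0,0],[2,0,0,0,0,0,0],[2.5,0,0,0,0,0,0],[3,0,0,0,0,0,0],[3.5,0,0,0,0,0,0],[4,0,0,0,0,0,0],[4.5,0,0,0,0,0,0],[5,0,0,0,0,0,0],[5.5,0,0,0,0,0,0],[6,0,0,0,0,0,0],[6.5,0,0,0,0,0,0],[7,0,0,0,0,0,0],[7.5,0,0,0,0,0,0],[7.9,0,0,0,0,0,0],[7.9,0,0,0,0,0,0],[7.9,0,0,0,0,0,0],[7.9,0,0,0,0,0,0],[7.9,0,0,0,0,0,0]]])

```text
t: 8.58
position: [0.6155, 0.0355, 0.1036]
tool_rot: [-0.704, 0.704, -0.064, 0.063]
ft_force: [0.1, 0.3, -0.7]
opening: 0.007
```

```bash
python3 st.py
```

```text
t 8.5833 jig tcp mm [ 58.3  51.4 103.6] yaw -0.1798 open 0.007 F [ 0.12  0.31 -0.74]
[[0.984, -0.0, 0.179], [-0.179, -0.0, 0.984], [-0.0, -1.0, -0.0]]
```

No residual force, so the lever should have snapped. Retreating back and up, then looking.

Emit:
carry_out(series=[[[-1,0,0,0,0,0,0],[-3,-2,0,0,0,0,0],[-6,-5,0,0,0,0,0],[-9,-8,0,0,0,0,0],[-12,-10,0,0,0,0,0],[-15,-10,0,0,0,0,0],[-18,-10,0,0,0,0,0],[-21,-10,0,0,0,0,0],[-22,-10,0,0,0,0,0],[-22,-10,0,0,0,0,0],[-22,-10,0,0,0,0,0]]])

```text
t: 9.5
position: [0.4, 0.075, 0.2041]
tool_rot: [0.704, -0.704, 0.063, -0.064]
ft_force: [0.4, 0.7, -0.4]
opening: 0.003
```

```bash
python3 st.py; python3 proc.py f; python3 -c "
from h import *
a=load('top','f')['image'][120:280,250:360];b=load('side','f')['image'][190:310,195:345]
i=np.hstack([cv2.resize(a,(330,480)),cv2.copyMakeBorder(cv2.resize(b,(470,376)),0,104,0,0,0)]);cv2.imwrite('pics/f.png',i)
for n,u in(('top',[(408,188),(222,208)]),):
  for q in u: print(px(load(n,'f'),*q).round(4))"
```

```text
t 9.5 jig tcp mm [-160.9   51.7  204.1] yaw -0.1791 open 0.003 F [ 0.37  0.73 -0.42]
[[0.984, 0.002, 0.178], [-0.178, 0.0, 0.984], [0.002, -1.0, 0.0]]
top -0.012 132 [-0.0436  0.008 ]
top 0 48 [-0.0452 -0.0308]
top 0.012 162 [-0.044   0.0077]
side -0.012 98 [-0.0442  0.0076]
side 0 57 [-0.0444  0.0079]
side 0.012 11 [-0.0426 -0.0324]
[ 0.5607 -0.1472  0.0651]
[0.538  0.1377 0.0497]
```

View pics/f.png

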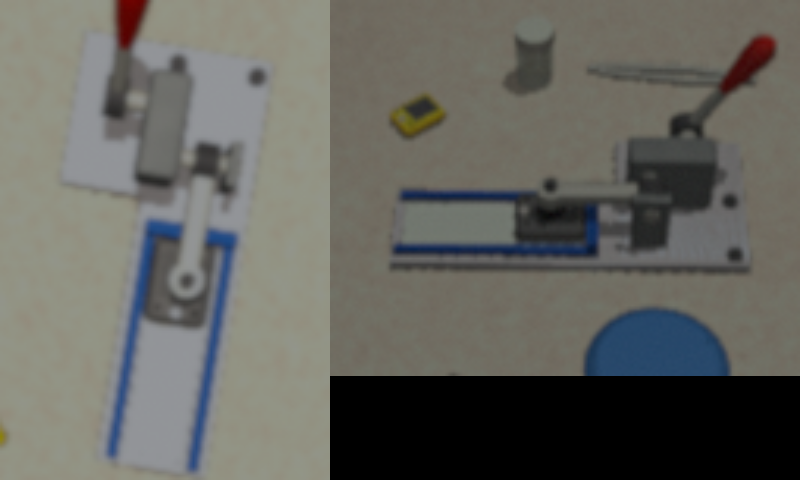

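The picture shows the lever flipped, its knob at crop (760,48) and the arm level. The pad is on the processor, which is still home, and the cup and vial are unmoved.

```bash
python3 -c "
from h import *
print(workorder.job_done())"
```

```text
the job is handed in; nothing more can be done
None
```

The processor is home against the blue stop and clamped under the pad, and I handed the job in at about 9.5 s on the robot's clock, against the 43 s limit. No verdict is reported.

- **Pushing home:** With the fingers shut, I pushed the larger grey processor about 34 mm along the channel. It stopped with a force of about 6 N. The camera then put its rear edge at about x = -44 mm, so its centre is at about -22 mm; home is -23, with a calibration error of about 2 mm.
- **Lever:** I pushed the red knob past its middle and it snapped over. I then backed the arm off until it touched nothing.
- **Last checks:** The final pictures show the lever at its far end, the clamp arm level and the pad on the processor, which had not shifted. The cup and vial were within 1.5 mm of their starting places, and the tweezers looked unmoved.
- **Not measured:** I could not measure the pad's pressing force or the exact lever angle, so those are judged from the pictures only. No checks failed or disagreed. The finger stopped 1 mm earlier than expected from its nominal 20 mm width, which is within the calibration error.

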